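# Clamp a painted panel in the framing jig

### The arm

A 6-joint arm with a two-finger parallel gripper is mounted at the origin on the work surface. World frame = base frame: x ahead of the robot, y to its left, z up, the work surface at z = 0. Lengths are in m, angles in rad, forces in N, time in s.
With the tool pointing down it reaches from about 0.375 to 0.9 m from the base axis. Payload 3.1 kg.
Tool frame: the origin (TCP) lies on the centre line of the jaws, within the pads' length; the fingertips stand 8 mm ahead of it and the grasp point (between the pads) lies 11 mm behind it; z points along the fingers, y is the line along which they close (so a half turn about z gives the same grasp; the last joint's range is limited). The gripper opens to 85 mm and grips with 20 to 120 N. Pads are 22 mm wide; open, the fingers measure 114 mm over their backs; the gripper's body (76 mm by 85 mm) begins 54 mm behind the grasp point. The pads swing forward as they close: fully open they stand 13 mm farther back than shut.
Start: joints at [-1.44, 0.527, 1.433, -0, 1.181, -0.178], TCP at [0.19, -0.595, 0.239] pointing down, gripper open.
Joint ranges: [-3.08, 3.08], [-0.75, 2.2], [0.22, 2.44], [-1.43, 4.57], [0, 2.65], [-2.85, 2.85]. Speed limits (rad/s): [2.79, 2.79, 3.14, 3.14, 3.14, 3.14].

### API

Orientations are given as a unit quaternion [x, y, z, w].
In Python, from station import * gives the robot as it stands.
- The arm moves only by the tool play_rows, never from a script. Its argument "rows" is a list of rows, each a list of 3 entries, a list of its own where there are three numbers: the turn, a rotation vector about the tool's x, y, z in degrees, then the shift along the tool's x, y, z in mm, then the closure, from 0 (fully open) to 1 (shut). In form: [[[ax, ay, az], [dx, dy, dz], jaw], ...]. A call has 1 to 12 rows; each row shifts and turns the commanded pose from where the row before left it, along the tool's axes as they then stand; what a row does not reach is not made up. A row lasts 1/12 s, in which the tool goes at most 41.7 mm and 7.16 degrees, less where a joint would pass 70% of its speed; a pose out of reach is approached as far as the arm can. A call with a gripper value outside its range is refused whole. The fingers move at their own pace and stop on an object; "grip_force" is the grip in N (left out, the last holds). Time passes only in rows, so rows that do not move let the fingers close. It gives the time, the measured TCP pose, the force, the opening and the grip force at its end, in the units of the state.
- sense(): the state, without advancing time (a new reading comes with each control period).
- snapshot(name): name is "scene" or "top" or "wrist"; returns (picture, depth): 420x560x3 uint8, red, green, blue; 420x560 float32, m along the optical axis (not along the pixel's ray), 0 where there is no reading.
- get_calibration(name): a dict with "vfov" (degrees; the focal length in pixels is half the picture's height over the tangent of half this angle, whatever the lens; pixels are square), "cx", "cy" (the principal point, pixels), "k1" (the pictures are not rectified: a ray, as slopes to the right and down, at radius r is drawn at 1 + k1 r^2 times it, then the intrinsics apply), "xyz" and "attitude" of the camera in the world. Camera axes: x right, y down, z forward; pixel columns grow to the right and rows downward; lengths in m; the calibration is good to about 2 mm. A picture is of the moment at which its call begins: read the wrist's pose just before it. get_calibration takes no time and is no camera call; for the wrist camera it gives the pose at the moment of the call.
- sign_off(): hands the job in; it is judged then, once.
The state is a dict: "t": time; "q": joint angles; "qd": joint speeds; "tau": joint torques, N m; "tcp_pos": TCP position; "tool_rot": TCP orientation; "force": force on the tool from outside, world axes, zero at the start; "ft_torque": the same for the moment, N m; "finger_gap": opening from 0.0 (shut) to 1.0 (fully open); "gripper_force": force on a finger pad.
Only numpy, scipy, OpenCV 4.12 (cv2) and the standard library are available. Lean on these libraries where they do the work, as an engineer would, in place of code of your own. Each camera call takes 0.05 s, during which the arm holds its last target. There are 200 camera calls.

### The job

Slide the little painted panel across the jig's board until its edge sits flush against the dark wooden fence, then push the red lever of the toggle clamp over its dead point, away from the panel, until it snaps down into lock with the rubber foot pressing on the panel. Only push with the fingertips: do not pick the panel up or tip it, leave the paints, brushes and pots where they are, and finish with the hand clear of everything.

Things in the scene. Friction and masses are not known exactly. Their poses are not given: they have to be found in the camera images.
- jig: Framing jig, fixed to the table: pale plywood board, dark wooden fence, steel toggle clamp behind the fence. Origin on the table under the middle of the fence's face. Its x points from the panel's side through the fence to the clamp (pushing along +x drives the panel home), y along the fence, z up. The board is 18 mm thick and spans x -250 to +150 mm, y -110 to +110 mm.
- fence (a point): Middle of the fence's face at board level (x = 0, y = 0 in the jig's frame, 18 mm above the table); axes as the jig's. The fence is 200 mm long (y), 14 mm thick and rises 16 mm above the board.
- panel: The loose painted panel: white edges, sea and sky in blue bands on top. 120 mm along its x, 150 mm along its y, 18 mm thick, about 0.2 kg. Origin at the centre of its underside, which lies on the board.
- panel_center (a point): Centre of the panel, 27 mm above the table (its top is at 36 mm). Its x axis points roughly along the jig's x, and its +x edge, 60 mm away, is the one that meets the fence. Flush, its centre is at jig x = -60 mm. It slides with 1 to 3 N and may start a little askew; pushed at the middle of its near edge it squares itself against the fence.
- lever_pivot (a point): Centre of the lever's hinge, at jig x = +62 mm, y = 0, 63 mm above the table, between two steel cheeks whose top is 72 mm above the table, 28 mm wide over both. The hinge line runs along the jig's y.
- lever_end (a point): Rounded top end of the lever, 130 mm from the hinge, moving with it. The lever is a steel bar with a red round grip, 18 mm in diameter, from 48 to 130 mm from the hinge.
- lever (a joint): Lever angle, rad: 0 = open, leaning 0.44 from upright towards the panel (jig -x). It grows as the lever swings over towards jig +x: upright at 0.44, dead point near 1.05, locked at 1.83 (nearly flat). A spring drives it back to 0 before the dead point and on to lock after it. The push needed near the lever's end is about 4 to 6 N at first, falling to nothing at the dead point.
- clamp_foot: Black rubber foot, 18 mm in diameter, under the end of the clamp's 10 mm wide steel arm, linked to the lever; origin in the arm, 30 mm above the foot's face. Open, the arm slopes up over the fence towards the panel, reaching 120 mm above the table and jig x = -37 mm. At lock the sprung foot presses at jig x = -27 mm, y = 0 with about 5 N.
- tube_violet: Violet paint tube, 82 x 30 x 18 mm, lying loose on the table. Origin under its middle.
- tube_blue: Blue paint tube, 82 x 30 x 18 mm, lying loose on the table. Origin under its middle.
- tube_red: Red paint tube, 82 x 30 x 18 mm, lying loose on the jig's board beside the clamp, near jig x = +80 mm, y = -82 mm. Origin under its middle.
- jar_teal: Small teal paint jar, 34 mm in diameter, 42 mm tall, standing loose on the jig's board beside the clamp, near jig x = +100 mm, y = +80 mm. Origin under its middle.
- jar_yellow: Yellow paint jar, 48 mm in diameter, 60 mm tall, loose on the table. Origin under its middle.
- water_tub: White bowl, 130 mm in diameter, 50 mm tall, loose on the table. Origin under its middle.
- brush_pot: Grey pot with brushes standing in it, 80 mm in diameter, 210 mm tall with the brushes, loose on the table. Origin under its middle.
- palette: Round white palette, 140 mm in diameter, 12 mm thick, with dabs of paint, loose on the table. Origin under its middle.
Mind the look-alikes: they are no part of the job. There is more than one size of the panel; the one meant has the size given above.

How it is judged:
On the way, in this order (a step that is already met when the one before it is completed fails the run):
1. the panel is flush against the fence while the lever is still open (x of panel_center in the frame of jig above -0.064 m and angle between the x axis of panel_center and the x axis of jig, either way round below 0.05 rad and value of joint lever below 0.3 rad), for 0.2 s.
2. the lever has snapped past its dead point into lock, over the panel at the fence (x of panel_center in the frame of jig above -0.064 m and angle between the x axis of panel_center and the x axis of jig, either way round below 0.05 rad and value of joint lever above 1.76 rad), for 0.2 s.
At the end, for the whole second after the job is handed in: The panel lies flat, its far edge within 4 mm of the fence and square to it within 0.05 rad; the lever rests locked (joint above 1.76 of 1.83 rad); the rubber foot presses on the panel with more than 1.5 N; all is still (all of step 2 and velocity of joint lever between -0.05 and 0.05 rad/s and contact force between clamp_foot and panel above 1.5 N and height (world z) of panel_center below 0.031 m and angle between panel_center's own z axis and vertical below 0.04 rad and linear speed of panel below 0.02 m/s); the robot touches nothing.
It fails at once if the panel is lifted off the board or tipped (height (world z) of panel_center above 0.037 m or angle between panel_center's own z axis and vertical above 0.15 rad).
It fails at once if one of the paints, pots or brushes is moved by more than 20 mm (distance of any of tube_violet, tube_blue, tube_red, jar_teal, jar_yellow, water_tub, brush_pot, palette from where it was at the start of the episode above 0.02 m).
It also fails if it takes over 48 s, if anything falls off the work surface, if the arm or the gripper's body presses on something with over 40 N, if the wrist force passes 120 N, or if a joint passes its speed limit or range.

## Working session

There is one attempt and no reset: what is moved stays moved. The work goes in short steps, Python scripts to look and compute and a tool call to move; the robot and the scene stay as the last step left them, time stands still between calls to the robot, and variables do not carry over. Pictures are saved under pics/ and viewed, at most 10 in all, crops included, and the job is handed in when it is done.

Besides the shell and the picture viewer there is one more tool, called after "Request:" in YAML: its name, and indented under it one key for each argument. play_rows: Moves the arm, as the interface text tells. Its arguments: {"type":"object","properties":{"rows":{"type":"array","items":{"type":"array"}},"grip_force":{"type":"number"}},"required":["rows"]}

```bash
mkdir -p pics; cat > h.py <<'E'
from station import *
import numpy as np, cv2
from scipy.spatial.transform import Rotation as R
def cal(n):
    c=get_calibration(n); f=210/np.tan(np.radians(c['vfov'])/2)
    a=np.array(c['attitude'],float); M=R.from_quat(a).as_matrix() if a.size==4 else a.reshape(3,3)
    return c,f,M
def rays(n,uv,C=None):
    c,f,M=C or cal(n); uv=np.atleast_2d(np.array(uv,float))
    K=np.array([[f,0,c['cx']],[0,f,c['cy']],[0,0,1]])
    p=cv2.undistortPoints(uv.reshape(-1,1,2),K,np.array([c['k1'],0,0,0.])).reshape(-1,2)
    return np.array(c['xyz']),p,M
def onplane(n,uv,z,C=None):
    o,p,M=rays(n,uv,C); d=np.c_[p,np.ones(len(p))]@M.T
    return o+d*((z-o[2])/d[:,2])[:,None]
def cloud(n,dep,C=None):
    v,u=np.mgrid[0:420,0:560]; o,p,M=rays(n,np.c_[u.ravel(),v.ravel()],C)
    d=np.c_[p,np.ones(len(p))]@M.T
    return (o+d*dep.reshape(-1,1)).reshape(420,560,3)
E
python3 - <<'E'
from h import *
for n in ('scene','top'):
    im,d=snapshot(n); cv2.imwrite(f'pics/{n}0.png',im[:,:,::-1]); np.savez(f'{n}0.npz',im=im,d=d)
    print(get_calibration(n))
s=sense(); print(s)
E
```

```text
{'vfov': 52.46444205106248, 'cx': 278.3955333597126, 'cy': 212.11127252178076, 'k1': -0.11022403612964358, 'xyz': array([ 0.72786529, -0.51208672,  1.01612646]), 'attitude': array([ 0.92802396,  0.2356338 , -0.07418281, -0.27882817])}
{'vfov': 55.842583891067996, 'cx': 283.8711189789856, 'cy': 210.57313089052653, 'k1': -0.07328941749531638, 'xyz': array([0.2356002 , 0.02447741, 1.18987489]), 'attitude': array([ 0.71066082, -0.69755253,  0.0687618 , -0.0604441 ])}
{'t': 0.1, 'q': array([-1.44050489e+00,  5.28316777e-01,  1.43376704e+00, -1.36140447e-05,
        1.18136397e+00, -1.78508692e-01]), 'qd': array([-0.00107457, -0.00092758, -0.0016595 ,  0.00041029, -0.00044407,
        0.00056949]), 'tau': array([-1.76535718e-04, -4.43304205e+01, -1.78586322e+01, -2.83852796e-04,
        3.88684741e-03,  4.89960584e-06]), 'tcp_pos': array([ 0.18988593, -0.5948142 ,  0.23846837]), 'tool_rot': array([ 9.88103148e-01,  1.53789820e-01,  1.60670964e-05, -9.27449549e-04]), 'force': array([ 0.14185096,  0.25425039, -1.46400722]), 'ft_torque': array([ 0.00992081, -0.02921018, -0.0276292 ]), 'gripper_force': 0.0, 'finger_gap': 0.9989331127449871}
```

View pics/scene0.png

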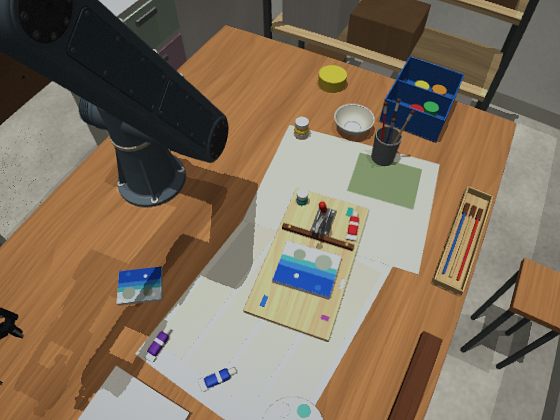

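View pics/top0.png

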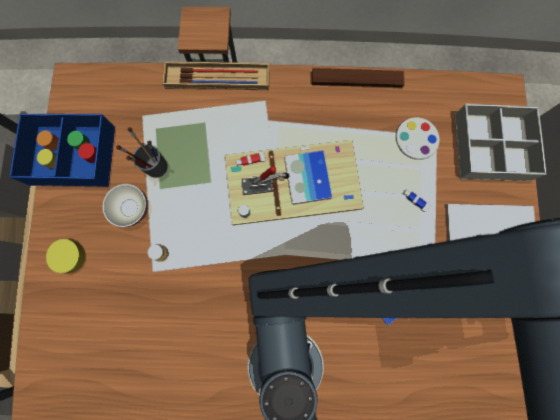

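The scene view shows the jig with a panel at about (308,268), and the top view has the same panel at (308,176). The fence is at (275,183) and the red lever at (267,175) in the top view. There are two candidate panels in the scene view, (308,268) on the board and (140,285) on the table. The one on the board is the one meant. I'll measure it and check it in a crop.

```bash
python3 - <<'E'
from h import *
for n in ('top','scene'):
    D=np.load(f'{n}0.npz'); im,d=D['im'],D['d']; P=cloud(n,d); C=cal(n)
    hsv=cv2.cvtColor(im,cv2.COLOR_RGB2HSV); H,S,V=[hsv[:,:,i].astype(int) for i in range(3)]
    sl=(slice(135,230),slice(220,370)) if n=='top' else (slice(180,345),slice(235,375))
    roi=np.zeros((420,560),bool); roi[sl]=1
    z=P[:,:,2]
    def rect(m,zz,name):
        m=(m&roi).astype(np.uint8); m=cv2.morphologyEx(m,cv2.MORPH_OPEN,np.ones((2,2)))
        k,l,st,_=cv2.connectedComponentsWithStats(m); i=1+np.argmax(st[1:,4]); m=l==i
        v,u=np.nonzero(m); w=onplane(n,np.c_[u,v],zz,C)[:,:2].astype(np.float32)
        r=cv2.minAreaRect(w); b=cv2.boxPoints(r); print(n,name,len(u),'z',round(float(np.median(z[m])),4),'c',np.round(r[0],4),'size',np.round(r[1],4),'ang',round(r[2],2)); print(np.round(b,4).tolist()); return m
    rect((z>.010)&(z<.06),.018,'board')
    rect((z>.010)&(z<.06)&(H>15)&(H<35)&(S>40)|((z>.01)&(z<.06)),.018,'boardc')
    pl=roi&(z>.010)&(z<.027)&(H>15)&(H<35)
    p=rect((z>.029)&(z<.044)&((H>85)&(H<125)&(S>50)|(V>150)&(S<60)),.036,'panel')
    f=rect((z>.024)&(z<.05)&(V<110)&(H<20)&(S>60),.034,'fence')
    r=rect((z>.08)&((H<6)|(H>174))&(S>150),.15,'lever')
    v,u=np.nonzero(r); q=P[v,u]; print('lever top',q[np.argmax(q[:,2])],q.mean(0))
    c=im[sl].copy(); c[p[sl]]=c[p[sl]]//2+np.array([0,127,0],np.uint8); c[f[sl]]=[255,0,255]
    c=np.hstack([im[sl],c]); 
    cv2.imwrite(f'pics/crop_{n}.png',cv2.resize(c[:,:,::-1],None,fx=2.6,fy=2.6,interpolation=cv2.INTER_CUBIC))
D=np.load('scene0.npz'); P=cloud('scene',D['d']); print('small', P[285,140])
E
```

```text
top board 8734 z 0.0207 c [ 0.5419 -0.0162] size [0.2221 0.4007] ang 8.22
[[0.4032999873161316, 0.16619999706745148], [0.46059998869895935, -0.2303999960422516], [0.680400013923645, -0.19869999587535858], [0.6230999827384949, 0.19789999723434448]]
top boardc 8734 z 0.0207 c [ 0.5419 -0.0162] size [0.2221 0.4007] ang 8.22
[[0.4032999873161316, 0.16619999706745148], [0.46059998869895935, -0.2303999960422516], [0.680400013923645, -0.19869999587535858], [0.6230999827384949, 0.19789999723434448]]
top panel 1869 z 0.0376 c [ 0.5532 -0.0599] size [0.1499 0.1197] ang 9.81
[[0.4691999852657318, -0.013700000010430813], [0.4896000027656555, -0.1316000074148178], [0.6373000144958496, -0.10610000044107437], [0.6169000267982483, 0.011800000444054604]]
top fence 119 z 0.035 c [0.5011 0.0364] size [0.0843 0.0137] ang 7.56
[[0.45840001106262207, 0.03759999945759773], [0.4602000117301941, 0.024000000208616257], [0.5437999963760376, 0.035100001841783524], [0.5419999957084656, 0.048700001090765]]
top lever 85 z 0.1488 c [0.529  0.0566] size [0.0162 0.0469] ang 44.0
[[0.5069000124931335, 0.06790000200271
[... 886 characters left out ...]
45000171661377, -0.10649999976158142], [0.6230999827384949, 0.013799999840557575]]
scene fence 168 z 0.0316 c [0.4857 0.0279] size [0.0832 0.0193] ang 8.86
[[0.4431000053882599, 0.03099999949336052], [0.44609999656677246, 0.012000000104308128], [0.5282999873161316, 0.024800000712275505], [0.5253000259399414, 0.04390000179409981]]
scene lever 59 z 0.1715 c [0.5393 0.0526] size [0.0144 0.0307] ang 40.68
[[0.5238000154495239, 0.05959999933838844], [0.5439000129699707, 0.03629999980330467], [0.5547999739646912, 0.04569999873638153], [0.5347999930381775, 0.0689999982714653]]
lever top [0.53558889 0.04151601 0.18262915] [0.54022021 0.05024952 0.15399501]
small [ 0.19879131 -0.2990044   0.01447783]
```

View pics/crop_top.png

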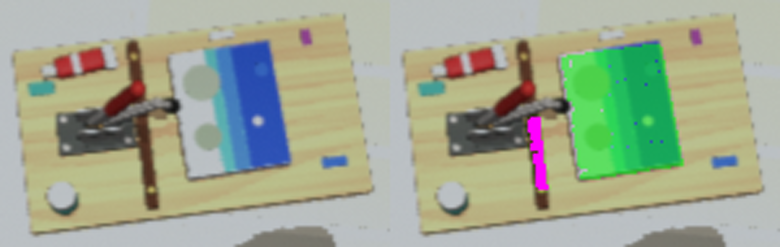

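View pics/crop_scene.png

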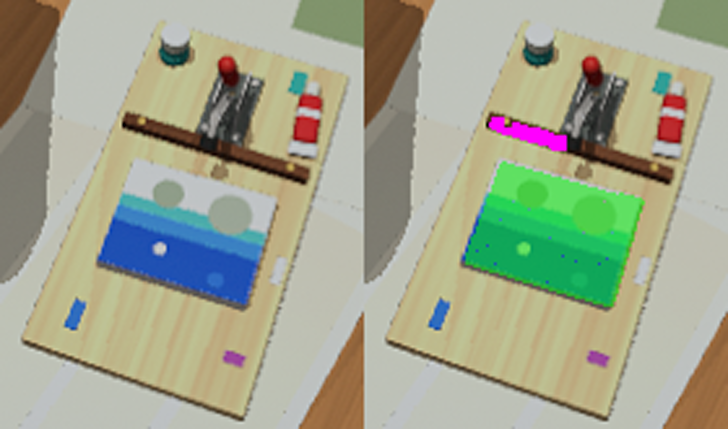

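The crops confirm it: the panel on the board measures 150 x 120 mm with its top at z≈36 mm, while the look-alike at scene (140,285) is smaller and off the jig. Averaging both views puts the jig origin near (0.539, 0.032) with its x axis at 98.1° world. The panel centre is at jig x≈-93 mm, y≈-4 mm. The lever end predicted from this, (0.538, 0.039, 0.181), matches what I measured. Next I move behind the panel with the jaws shut.

Request:
play_rows:
  rows:
    - [[0,0,0],[20,-12.5,0],1]
    - [[0,0,0],[20,-12.5,0],1]
    - [[0,0,0],[20,-12.5,0],1]
    - [[0,0,0],[20,-12.5,0],1]
    - [[0,0,0],[20,-12.5,0],1]
    - [[0,0,0],[20,-12.5,0],1]
    - [[0,0,0],[20,-12.5,0],1]
    - [[0,0,0],[20,-12.5,0],1]
    - [[0,0,0],[20,-12.5,0],1]
    - [[0,0,0],[20,-12.5,0],1]
    - [[0,0,0],[20,-12.5,0],1]
    - [[0,0,0],[20,-12.5,0],1]

```text
t: 1.1
tcp_pos: [0.3735, -0.3783, 0.239]
tool_rot: [0.988, 0.154, -0.0, -0.0]
force: [0.0, 0.8, 0.3]
finger_gap: -0.0
gripper_force: 0.0
```

Request:
play_rows:
  rows:
    - [[0,0,0],[21,-13,0],1]
    - [[0,0,0],[21,-13,0],1]
    - [[0,0,0],[21,-13,0],1]
    - [[0,0,0],[21,-13,0],1]
    - [[0,0,0],[21,-13,0],1]
    - [[0,0,0],[21,-13,0],1]
    - [[0,0,0],[21,-13,0],1]
    - [[0,0,0],[21,-13,0],1]
    - [[0,0,0],[21,-13,0],1]
    - [[0,0,0],[21,-13,0],1]
    - [[0,0,0],[21,-13,0],1]
    - [[0,0,0],[21,-13,0],1]

```text
t: 2.1
tcp_pos: [0.5661, -0.1531, 0.2389]
tool_rot: [0.988, 0.154, -0.0, -0.0]
force: [0.6, -0.0, -0.4]
finger_gap: 0.002
gripper_force: 0.0
```

Request:
play_rows:
  rows:
    - [[0,0,-6.7],[0,0,0],1]
    - [[0,0,-6.7],[0,0,0],1]
    - [[0,0,-6.7],[0,0,0],1]
    - [[0,0,-6.7],[0,0,0],1]
    - [[0,0,-6.7],[0,0,0],1]
    - [[0,0,-6.7],[0,0,0],1]
    - [[0,0,-6.7],[0,0,0],1]
    - [[0,0,-6.7],[0,0,0],1]
    - [[0,0,-6.7],[0,0,0],1]
    - [[0,0,-6.7],[0,0,0],1]
    - [[0,0,-6.7],[0,0,0],1]
    - [[0,0,-6.7],[0,0,0],1]

```text
t: 3.1
tcp_pos: [0.5654, -0.1542, 0.2388]
tool_rot: [0.653, 0.757, -0.0, -0.001]
force: [-0.5, 0.5, 0.1]
finger_gap: 0.001
gripper_force: 0.0
```

Request:
play_rows:
  rows:
    - [[0,0,0],[0,4,18],1]
    - [[0,0,0],[0,0,20],1]
    - [[0,0,0],[0,0,20],1]
    - [[0,0,0],[0,0,20],1]
    - [[0,0,0],[0,0,20],1]
    - [[0,0,0],[0,0,20],1]
    - [[0,0,0],[0,0,20],1]
    - [[0,0,0],[0,0,20],1]
    - [[0,0,0],[0,0,20],1]
    - [[0,0,0],[0,0,15],1]
    - [[0,0,0],[0,0,10],1]
    - [[0,0,0],[0,0,4],1]

```text
t: 4.1
tcp_pos: [0.5686, -0.1533, 0.0304]
tool_rot: [0.655, 0.755, -0.0, -0.002]
force: [-0.1, -0.1, -1.7]
finger_gap: -0.0
gripper_force: 0.0
```

```bash
python3 - <<'E'
from h import *
print(sense()['tcp_pos'],sense()['force'])
a,_=snapshot('scene'); b,_=snapshot('top')
a=a[180:345,215:400]; b=b[125:235,215:400]
A=cv2.resize(a,None,fx=2.1,fy=2.9); B=cv2.resize(b,None,fx=2.1,fy=2.9*165/110)
cv2.imwrite('pics/pre.png',np.hstack([A,cv2.resize(B,(A.shape[1],A.shape[0]))])[:,:,::-1])
E
```

```text
[ 0.56858243 -0.15329841  0.03043021] [-0.10384062 -0.08164353 -1.66257847]
```

View pics/pre.png

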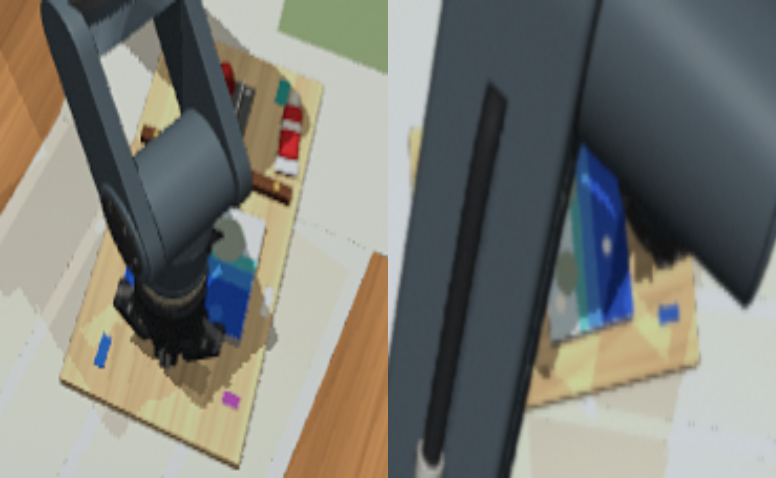

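The fingers are down behind the panel's near edge, at about (185,345) in the left half, with the panel still undisturbed. Pushing now.

Request:
play_rows:
  rows:
    - [[0,0,0],[4,0,0],1]
    - [[0,0,0],[4,0,0],1]
    - [[0,0,0],[4,0,0],1]
    - [[0,0,0],[4,0,0],1]
    - [[0,0,0],[3,0,0],1]
    - [[0,0,0],[3,0,0],1]
    - [[0,0,0],[3,0,0],1]
    - [[0,0,0],[3,0,0],1]
    - [[0,0,0],[3,0,0],1]
    - [[0,0,0],[3,0,0],1]
    - [[0,0,0],[3,0,0],1]
    - [[0,0,0],[3,0,0],1]

```text
t: 5.2
tcp_pos: [0.5643, -0.1143, 0.0325]
tool_rot: [0.655, 0.755, 0.0, 0.0]
force: [-0.2, -1.6, 1.6]
finger_gap: 0.0
gripper_force: 0.9
```

Request:
play_rows:
  rows:
    - [[0,0,0],[2,0,0],1]
    - [[0,0,0],[2,0,0],1]
    - [[0,0,0],[2,0,0],1]
    - [[0,0,0],[1,0,0],1]
    - [[0,0,0],[1,0,0],1]
    - [[0,0,0],[0,0,0],1]

```text
t: 5.7
tcp_pos: [0.5628, -0.106, 0.0323]
tool_rot: [0.655, 0.755, 0.0, -0.0]
force: [0.5, -1.0, 0.8]
finger_gap: -0.002
gripper_force: 0.4
```

Request:
play_rows:
  rows:
    - [[0,0,0],[1.5,0,0],1]
    - [[0,0,0],[1.5,0,0],1]
    - [[0,0,0],[1.5,0,0],1]
    - [[0,0,0],[1.5,0,0],1]
    - [[0,0,0],[0,0,0],1]

```text
t: 6.12
tcp_pos: [0.5619, -0.0999, 0.0323]
tool_rot: [0.655, 0.755, 0.0, -0.0]
force: [0.5, -0.6, -1.0]
finger_gap: -0.003
gripper_force: 0.2
```

Request:
play_rows:
  rows:
    - [[0,0,0],[1,0,0],1]
    - [[0,0,0],[1,0,0],1]
    - [[0,0,0],[0,0,0],1]

```text
t: 6.37
tcp_pos: [0.5616, -0.098, 0.0322]
tool_rot: [0.655, 0.755, -0.0, -0.0]
force: [0.2, 0.2, 1.0]
finger_gap: 0.0
gripper_force: 0.3
```

Request:
play_rows:
  rows:
    - [[0,0,0],[1,0,0],1]
    - [[0,0,0],[1,0,0],1]
    - [[0,0,0],[0,0,0],1]

```text
t: 6.62
tcp_pos: [0.5613, -0.0961, 0.0322]
tool_rot: [0.655, 0.755, -0.0, -0.0]
force: [1.0, -0.8, 1.1]
finger_gap: 0.001
gripper_force: 0.2
```

Request:
play_rows:
  rows:
    - [[0,0,0],[1,0,0],1]
    - [[0,0,0],[1,0,0],1]
    - [[0,0,0],[0,0,0],1]

```text
t: 6.87
tcp_pos: [0.5611, -0.0941, 0.0323]
tool_rot: [0.655, 0.755, 0.0, -0.0]
force: [0.3, 0.2, 0.1]
finger_gap: -0.001
gripper_force: 0.2
```

Request:
play_rows:
  rows:
    - [[0,0,0],[1,0,0],1]
    - [[0,0,0],[0,0,0],1]

```text
t: 7.03
tcp_pos: [0.5609, -0.0934, 0.0323]
tool_rot: [0.655, 0.755, -0.0, -0.0]
force: [0.1, -1.8, 0.7]
finger_gap: -0.003
gripper_force: 0.8
```

Request:
play_rows:
  rows:
    - [[0,0,0],[1,0,0],1]
    - [[0,0,0],[0,0,0],1]

```text
t: 7.2
tcp_pos: [0.561, -0.0934, 0.0323]
tool_rot: [0.655, 0.756, -0.001, 0.001]
force: [-1.5, -5.3, -0.2]
finger_gap: -0.001
gripper_force: 2.4
```

Force has risen to 5 N with the TCP stalled, so the panel is at the fence. One more small press will square it, then I back off and look.

Request:
play_rows:
  rows:
    - [[0,0,0],[1.5,0,0],1]
    - [[0,0,0],[0,0,0],1]
    - [[0,0,0],[0,0,0],1]
    - [[0,0,0],[0,0,0],1]

```text
t: 7.53
tcp_pos: [0.561, -0.0933, 0.0324]
tool_rot: [0.655, 0.756, -0.001, 0.001]
force: [-1.6, -8.7, -0.8]
finger_gap: -0.002
gripper_force: 4.4
```

Request:
play_rows:
  rows:
    - [[0,0,0],[-8,0,0],1]
    - [[0,0,0],[-15,0,0],1]
    - [[0,0,0],[-20,0,0],1]
    - [[0,0,0],[0,0,-20],1]
    - [[0,0,0],[0,0,-35],1]
    - [[0,0,0],[0,0,-35],1]
    - [[0,0,0],[0,0,-35],1]
    - [[0,0,0],[0,0,-35],1]
    - [[0,0,0],[0,0,-20],1]

```text
t: 8.28
tcp_pos: [0.5684, -0.1347, 0.2165]
tool_rot: [0.656, 0.755, 0.001, 0.003]
force: [0.4, -0.6, -0.3]
finger_gap: 0.001
gripper_force: 0.0
```

```bash
python3 - <<'E'
from h import *
print(sense()['tcp_pos'])
a,d=snapshot('scene'); c,f,M=cal('scene'); P=cloud('scene',d)
w,dw=snapshot('wrist')
cv2.imwrite('pics/flush.png',np.hstack([cv2.resize(a[180:345,215:400],(400,357)),cv2.resize(w,(400,357))])[:,:,::-1])
E
```

```text
[ 0.56842684 -0.13465391  0.21653252]
```

View pics/flush.png

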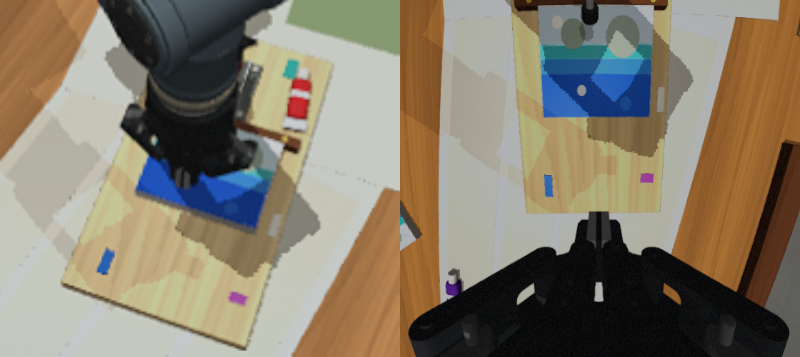

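The panel sits square against the fence, with its sides parallel to the board's in the wrist view and the foot at (591,12). Now to the lever's panel side, at height and well above the clamp arm.

Request:
play_rows:
  rows:
    - [[0,0,0],[10,-5.5,0],1]
    - [[0,0,0],[20,0,0],1]
    - [[0,0,0],[20,0,0],1]
    - [[0,0,0],[20,0,0],1]
    - [[0,0,0],[20,0,0],1]
    - [[0,0,0],[15,0,0],1]
    - [[0,0,0],[5,0,10],1]
    - [[0,0,0],[0,0,15],1]
    - [[0,0,0],[0,0,15],1]
    - [[0,0,0],[0,0,10],1]
    - [[0,0,0],[0,0,0],1]

```text
t: 9.3
tcp_pos: [0.5431, -0.025, 0.1586]
tool_rot: [0.656, 0.755, -0.002, -0.004]
force: [-0.6, 0.5, -0.4]
finger_gap: -0.005
gripper_force: 0.0
```

```bash
python3 - <<'E'
from h import *
s=sense(); print(s['tcp_pos'],s['force'],s['tool_rot'])
o=np.array([.539,.0322]); jx=np.array([-.141,.990]); jy=np.array([-.990,-.141])
print((s['tcp_pos'][:2]-o)@jx,(s['tcp_pos'][:2]-o)@jy)
w,dw=snapshot('wrist'); a,d=snapshot('scene')
P=cloud('wrist',dw); hsv=cv2.cvtColor(w,cv2.COLOR_RGB2HSV)
m=((hsv[:,:,0]<6)|(hsv[:,:,0]>174))&(hsv[:,:,1]>150)&(P[:,:,2]>.07)&(dw>0)
q=P[m]; print(m.sum()); 
if m.sum():
  J=np.c_[(q[:,:2]-o)@jx,(q[:,:2]-o)@jy,q[:,2]]; print(np.percentile(J,[2,50,98],axis=0))
cv2.imwrite('pics/lev.png',np.hstack([cv2.resize(a[120:345,195:420],(400,400)),cv2.resize(w,(400,400))])[:,:,::-1])
E
```

```text
[ 0.54310742 -0.02501403  0.15862601] [-0.60837869  0.53465506 -0.41906326] [ 0.65561105  0.75508802 -0.00179763 -0.00360617]
-0.0572210378158264 0.004000832041634446
3504
[[-0.03823557 -0.00904271  0.11861769]
 [ 0.02006729 -0.00099027  0.17768631]
 [ 0.0485278   0.0069182   0.22221771]]
```

View pics/lev.png

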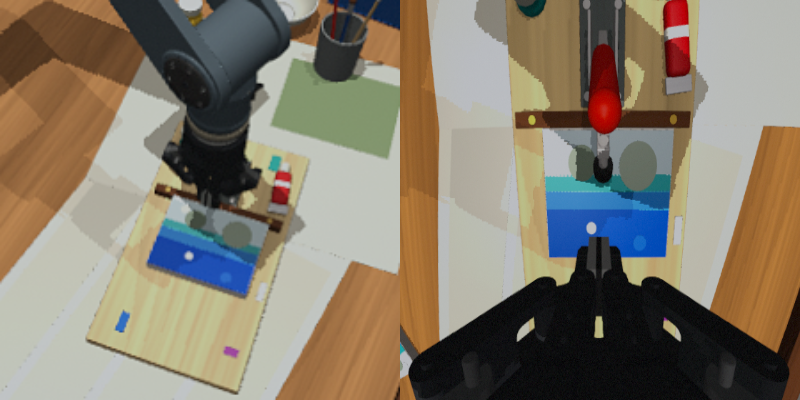

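The lever grip is centred at jig y≈-1 mm, with the ball at (605,108) in the wrist half, while the tool is at +4 mm. I'll shift 5 mm sideways and push along +x.

Request:
play_rows:
  rows:
    - [[0,0,0],[5,5,0],1]
    - [[0,0,0],[10,0,0],1]
    - [[0,0,0],[10,0,0],1]
    - [[0,0,0],[10,0,0],1]
    - [[0,0,0],[8,0,0],1]
    - [[0,0,0],[8,0,0],1]
    - [[0,0,0],[8,0,0],1]
    - [[0,0,0],[8,0,0],1]

```text
t: 10.07
tcp_pos: [0.5426, 0.0406, 0.1636]
tool_rot: [0.655, 0.756, -0.001, 0.003]
force: [0.6, -6.6, 5.3]
finger_gap: 0.002
gripper_force: 3.5
```

Request:
play_rows:
  rows:
    - [[0,0,0],[8,0,0],1]
    - [[0,0,0],[8,0,0],1]
    - [[0,0,0],[8,0,0],1]
    - [[0,0,0],[8,0,0],1]
    - [[0,0,0],[8,0,0],1]
    - [[0,0,0],[8,0,0],1]

```text
t: 10.57
tcp_pos: [0.5356, 0.0889, 0.1633]
tool_rot: [0.655, 0.756, 0.0, 0.002]
force: [0.9, -4.9, 4.0]
finger_gap: 0.002
gripper_force: 2.7
```

Request:
play_rows:
  rows:
    - [[0,0,0],[8,-1,3],1]
    - [[0,0,0],[8,-1,3],1]
    - [[0,0,0],[8,-1,3],1]
    - [[0,0,0],[8,0,3],1]
    - [[0,0,0],[8,0,3],1]

```text
t: 10.98
tcp_pos: [0.5257, 0.1295, 0.1468]
tool_rot: [0.656, 0.755, 0.0, -0.0]
force: [0.4, -1.9, 0.1]
finger_gap: 0.002
gripper_force: 0.7
```

Request:
play_rows:
  rows:
    - [[0,0,0],[8,0,0],1]
    - [[0,0,0],[8,0,0],1]
    - [[0,0,0],[8,0,0],1]
    - [[0,0,0],[0,0,0],1]
    - [[0,0,0],[0,0,0],1]
    - [[0,0,0],[0,0,0],1]

```text
t: 11.48
tcp_pos: [0.5225, 0.1522, 0.1473]
tool_rot: [0.655, 0.755, -0.0, -0.0]
force: [0.3, -0.1, -0.2]
finger_gap: -0.001
gripper_force: 0.0
```

```bash
python3 - <<'E'
from h import *
w,dw=snapshot('wrist'); a,d=snapshot('scene')
cv2.imwrite('pics/lock.png',np.hstack([cv2.resize(a[120:345,195:420],(400,400)),cv2.resize(w,(400,400))])[:,:,::-1])
E
```

```text
(no output)
```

View pics/lock.png

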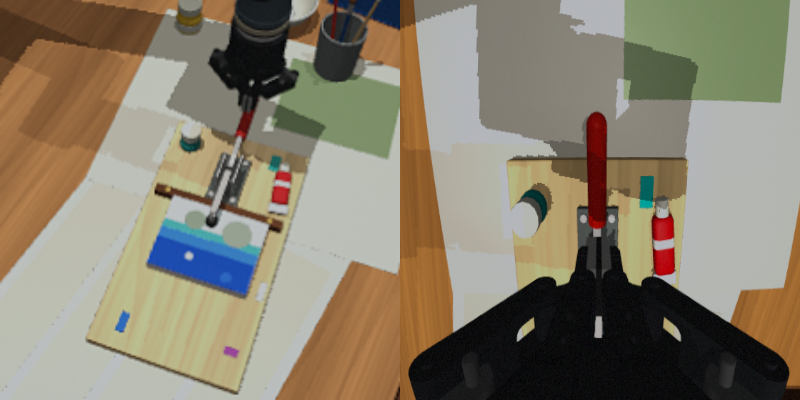

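The lever lies flat, from (597,115) to (597,225) in the wrist half, and the foot is down on the panel at (212,220) in the left half. I'll retreat upward and check the numbers.

Request:
play_rows:
  rows:
    - [[0,0,0],[0,0,-10],1]
    - [[0,0,0],[0,0,-25],1]
    - [[0,0,0],[0,0,-30],1]
    - [[0,0,0],[0,0,-30],1]
    - [[0,0,0],[0,0,-20],1]
    - [[0,0,0],[0,0,-10],1]
    - [[0,0,0],[0,0,0],1]
    - [[0,0,0],[0,0,0],1]
    - [[0,0,0],[0,0,0],1]
    - [[0,0,0],[0,0,0],1]

```text
t: 12.42
tcp_pos: [0.5215, 0.1519, 0.2706]
tool_rot: [0.656, 0.755, -0.001, -0.001]
force: [0.5, -0.3, -0.5]
finger_gap: 0.005
gripper_force: 0.0
```

```bash
python3 - <<'E'
from h import *
s=sense(); print(s['t'],s['tcp_pos'],s['force'])
a,d=snapshot('scene'); P=cloud('scene',d); w,dw=snapshot('wrist'); W=cloud('wrist',dw)
o=np.array([.539,.0322]); jx=np.array([-.141,.990]); jy=np.array([-.990,-.141])
def red(im,Q):
    h=cv2.cvtColor(im,cv2.COLOR_RGB2HSV); q=Q[((h[:,:,0]<6)|(h[:,:,0]>174))&(h[:,:,1]>150)&(Q[:,:,2]>.05)&(Q[:,:,2]<.25)]
    J=np.c_[(q[:,:2]-o)@jx,(q[:,:2]-o)@jy,q[:,2]]; J=J[abs(J[:,1])<.03]; print(len(J),np.percentile(J,[2,50,98],axis=0).round(4).tolist())
red(a,P); red(w,W)
h=cv2.cvtColor(a,cv2.COLOR_RGB2HSV).astype(int); z=P[:,:,2]; H,S,V=h[:,:,0],h[:,:,1],h[:,:,2]
m=(z>.029)&(z<.044)&((H>85)&(H<125)&(S>50)|(V>150)&(S<60)); r=np.zeros_like(m); r[180:345,235:375]=1; m&=r
k,l,st,_=cv2.connectedComponentsWithStats(m.astype(np.uint8)); m=l==1+np.argmax(st[1:,4]); v,u=np.nonzero(m)
print(cv2.minAreaRect(onplane('scene',np.c_[u,v],.036)[:,:2].astype(np.float32)))
E
```

```text
12.4167 [0.52154487 0.15194414 0.27058641] [ 0.50517717 -0.33256225 -0.47418284]
134 [[0.1134, -0.0065, 0.0772], [0.1474, 0.0006, 0.0855], [0.1835, 0.0083, 0.0929]]
1200 [[0.1154, -0.007, 0.0775], [0.1554, 0.0004, 0.0867], [0.1915, 0.0085, 0.0933]]
((0.5534164309501648, -0.023936763405799866), (0.149113729596138, 0.1213800311088562), 8.082917213439941)
```

Lever end is at x≈190 mm with its top at z≈93 mm, which is the locked pose. The panel's angle is 8.08° against 8.02° for the jig, its centre is at the fence position, and the hand is clear.

```bash
python3 -c "
from station import *
print(sign_off())"
```

```text
the job is handed in; nothing more can be done
None
```

The job is handed in: the panel is flush and square against the fence, the lever is locked with the foot down on the panel, and the hand is clear at 12.5 s; the foot's force could not be measured, and the hand-in gave no verdict.

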